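Load the sealed sample jars into their warming blocks

TASK

Put the three lidded sample jars to warm: stand each upright, right down in the well of the aluminium block that fits it (large jar in the widest well, medium in the middle one, small in the narrowest), one after another, the largest first and the smallest last, because big samples take longest to warm. Set them down gently instead of dropping them, let each go before taking the next, and leave the open empty jars standing where they are.

Things in the scene. Friction and masses are not known exactly. Their poses are not given: they have to be found in the camera images.
- jar_large: the large sealed sample jar: a plain straight-sided upright cylinder of amber glass with a paper band and a black screw lid flush with the sides (black top with a grey disc), 66 mm across, 82 mm tall over the lid, about 300 g, rigid, loose on the bench. Origin: centre of its underside; z up. Can be gripped across its full diameter anywhere, best near the top.
- jar_medium: the medium sealed sample jar: a plain straight-sided upright cylinder of amber glass with a paper band and a black screw lid flush with the sides (black top with a grey disc), 48 mm across, 72 mm tall over the lid, about 150 g, rigid, loose on the bench. Origin: centre of its underside; z up. Can be gripped across its full diameter anywhere, best near the top.
- jar_small: the small sealed sample jar: a plain straight-sided upright cylinder of amber glass with a paper band and a black screw lid flush with the sides (black top with a grey disc), 30 mm across, 62 mm tall over the lid, about 50 g, rigid, loose on the bench. Origin: centre of its underside; z up. Can be gripped across its full diameter anywhere, best near the top.
- block_large: aluminium warming block with the large well: square, 98 x 98 mm and 28 mm high, fixed to the bench, with one round well in the middle of its top, 82 mm across and 20 mm deep (its dark floor lies 8 mm above the bench). All three blocks look the same but for the width of the well. Origin: centre of its underside, straight below the well's centre; x and y along its sides, z up.
- block_medium: aluminium warming block with the medium well: square, 98 x 98 mm and 28 mm high, fixed to the bench, with one round well in the middle of its top, 64 mm across and 20 mm deep (its dark floor lies 8 mm above the bench). All three blocks look the same but for the width of the well. Origin: centre of its underside, straight below the well's centre; x and y along its sides, z up.
- block_small: aluminium warming block with the small well: square, 98 x 98 mm and 28 mm high, fixed to the bench, with one round well in the middle of its top, 46 mm across and 20 mm deep (its dark floor lies 8 mm above the bench). All three blocks look the same but for the width of the well. Origin: centre of its underside, straight below the well's centre; x and y along its sides, z up.
- empty_large: an empty amber glass jar without a lid, open at the top: 66 mm across, 66 mm tall, wall 4 mm, loose, standing upright on the bench. Not to be moved. Origin: centre of its underside; z up.
- empty_medium: an empty amber glass jar without a lid, open at the top: 48 mm across, 56 mm tall, wall 4 mm, loose, standing upright on the bench. Not to be moved. Origin: centre of its underside; z up.

How it is judged:
By the outcome, as a careful person would: the job done as asked, in the order asked, and still so for the second after the job is handed in, with the robot touching nothing.
It also fails if it takes over 77 s, if anything falls off the work surface, if the arm or the gripper's body presses on something with over 40 N, if the wrist force passes 120 N, or if a joint passes its speed limit or range.

ROBOT

A 6-joint arm with a two-finger parallel gripper is mounted at the origin on the work surface. World frame = base frame: x ahead of the robot, y to its left, z up, the work surface at z = 0. Lengths are in mm, angles in rad, forces in N, time in s.
With the tool pointing down it reaches from about 325 to 875 mm from the base axis. Payload 4.4 kg.
Tool frame: the origin (TCP) lies between the finger pads; the fingertips stand 17 mm ahead of it and the grasp point (between the pads) lies 2 mm behind it; z points along the fingers, y is the line along which they close (so a half turn about z gives the same grasp; the last joint's range is limited). The gripper opens to 85 mm and grips with 20 to 120 N. Pads are 22 mm wide; open, the fingers measure 114 mm over their backs; the gripper's body (76 mm by 85 mm) begins 54 mm behind the grasp point. The pads swing forward as they close: fully open they stand 13 mm farther back than shut.
Start: joints at [-1.427, 0.207, 1.542, -0, 1.393, -0.15], TCP at [167.053, -550.2, 216.182] pointing down, gripper open.
Joint ranges: [-2.73, 2.73], [-0.86, 2.22], [0.23, 2.46], [-1.11, 4.25], [0.08, 2.63], [-2.82, 2.82]. Speed limits (rad/s): [2.79, 2.79, 3.14, 3.14, 3.14, 3.14].

INTERFACE

Orientations are given as a rotation vector (axis times angle).
In Python, from rig import sense, camera, job_done gives the robot as it stands. The module is installed in compiled form; this text tells all that it offers.
- The arm moves only by the tool drive_tool, never from a script. Its argument "deltas" is one flat list of numbers, 7 for each row, row after row: the shift along the tool's x, y, z in units of 10 cm (1.0 is 10 cm), then the turn, a rotation vector about the tool's x, y, z in units of pi/4 rad (1.0 is pi/4 rad), then the opening, from -1 (shut) to 1 (fully open). In form: [x, y, z, ax, ay, az, jaw, x, y, z, ax, ay, az, jaw, ...]. A call has 1 to 20 rows; each row is the pose to reach, as a shift and turn from the pose commanded when the call began, along the tool's axes at that moment; what a row does not reach only later rows make up. A row lasts 1/10 s, in which the tool goes at most 50 mm and 8.59 degrees, less where a joint would pass 70% of its speed; a pose out of reach is approached as far as the arm can. A call with a number of a shift or a turn outside -1 to 1 is refused whole. A call with a gripper value outside its range is refused whole. The fingers move at their own pace and stop on an object; "newtons" is the grip in N (left out, the last holds). Time passes only in rows, so rows that repeat a pose let the fingers close. It gives the time, the measured TCP pose, the force, the opening and the grip force at its end, in the units of the state.
- sense(): the state, without advancing time (a new reading comes with each control period).
- camera(name): name is "scene" or "top" or "wrist"; returns a dict with "pixels" (480x640x3 uint8, blue, green, red), "fx", "fy", "cx", "cy" (pixels), "camera_from_world" (4x4, takes a point from world to camera coordinates). Camera axes: x right, y up, looking along -z (the intrinsics and any distortion apply to the point x, -y, -z); pixel columns grow to the right and rows downward; lengths in mm; the calibration is good to about 2 mm. A picture is of the moment at which its call begins. There is no depth.
- job_done(): hands the job in; it is judged then, once.
The state is a dict: "time_s": time; "joint_pos": joint angles; "joint_velocities": joint speeds; "joint_efforts": joint torques, N m; "tool_pos": TCP position; "ee_rot": TCP orientation; "contact_force": force on the tool from outside, world axes, zero at the start; "wrist_torque": the same for the moment, N m; "gripper_width": opening from 0.0 (shut) to 1.0 (fully open); "gripper_force": force on a finger pad.
Only numpy, scipy, OpenCV 4.12 (cv2) and the standard library are available. Lean on these libraries where they do the work, as an engineer would, in place of code of your own. Each camera call takes 0.05 s, during which the arm holds its last target. There are 200 camera calls.

## Working session

There is one attempt and no reset: what is moved stays moved. The work goes in short steps, Python scripts to look and compute and a tool call to move; the robot and the scene stay as the last step left them, time stands still between calls to the robot, and variables do not carry over. Pictures are saved under pics/ and viewed, at most 18 in all, crops included, and the job is handed in when it is done.

Besides the shell and the picture viewer there is one more tool, called after "Emit:" as name(argument=value, ...) on one line, values as JSON. drive_tool: Moves the arm, as the interface text tells. Shifts and turns lie within -1 to 1; 1 stands for 10 cm of shift or pi/4 rad of turn. Its arguments: {"type":"object","properties":{"deltas":{"type":"array","items":{"type":"number"}},"newtons":{"type":"number"}},"required":["deltas"]}

```bash
mkdir -p pics
cat > h.py <<'E'
import numpy as np, cv2, json
from rig import sense, camera, job_done
def snap(name, f):
    c=camera(name); cv2.imwrite('pics/'+f+'.png',c['pixels']); return c
def ray(c,u,v):
    T=np.array(c['camera_from_world']); R=T[:3,:3]; o=-R.T@T[:3,3]
    d=R.T@np.array([(u-c['cx'])/c['fx'],-(v-c['cy'])/c['fy'],-1.0]); return o,d/np.linalg.norm(d)
def onz(c,u,v,z):
    o,d=ray(c,u,v); return o+d*(z-o[2])/d[2]
def proj(c,p):
    T=np.array(c['camera_from_world']); q=T[:3,:3]@np.array(p)+T[:3,3]
    return np.array([c['cx']+c['fx']*q[0]/-q[2], c['cy']-c['fy']*q[1]/-q[2]])
def tri(rs):
    A=np.zeros((3,3));b=np.zeros(3)
    for o,d in rs:
        P=np.eye(3)-np.outer(d,d);A+=P;b+=P@o
    p=np.linalg.solve(A,b); return p,[float(np.linalg.norm(np.cross(p-o,d))) for o,d in rs]
E
python3 - <<'E'
from h import *
s=sense();print({k:np.round(v,3).tolist() for k,v in s.items()})
for n in ('top','scene'):
    c=snap(n,n+'0'); print(n,{k:v for k,v in c.items() if k!='pixels'}, ray(c,320,240))
E
```

```text
{'time_s': 0.0, 'joint_pos': [-1.426, 0.207, 1.543, -0.0, 1.394, -0.15], 'joint_velocities': [-0.0, -0.001, 0.0, -0.002, -0.001, -0.0], 'joint_efforts': [0.001, -38.303, -29.16, -0.0, 0.01, -0.0], 'tool_pos': [166.934, -549.386, 214.997], 'ee_rot': [-3.105, -0.461, 0.0], 'contact_force': [0.047, -0.202, 0.267], 'wrist_torque': [-0.021, 0.046, 0.022], 'gripper_force': 0.0, 'gripper_width': 0.997}
top {'fx': 596.6337064237878, 'fy': 596.6337064237878, 'cx': 314.7496468151369, 'cy': 234.76797217074733, 'camera_from_world': array([[ 2.68028945e-02, -9.99193059e-01,  2.99138052e-02,
        -2.24917783e+01],
       [ 9.93748619e-01,  2.98772388e-02,  1.07568736e-01,
        -5.44811510e+02],
       [-1.08375677e-01,  2.68436491e-02,  9.93747519e-01,
        -1.03637694e+03],
       [ 0.00000000e+00,  0.00000000e+00,  0.00000000e+00,
         1.00000000e+00]])} (array([ 429.69047763,   21.6239738 , 1089.17451458]), array([ 0.09988941, -0.03589574, -0.99435084]))
scene {'fx': 539.3820024748688, 'fy': 539.3820024748688, 'cx': 314.45644284178974, 'cy': 248.8254347953889, 'camera_from_world': array([[-8.50512663e-01,  5.25561877e-01,  2.03205241e-02,
         4.52550053e+02],
       [-3.57884346e-01, -6.06608903e-01,  7.09890438e-01,
         1.50684045e+02],
       [ 3.85417962e-01,  5.96498409e-01,  7.04018922e-01,
        -1.43095709e+03],
       [ 0.00000000e+00,  0.00000000e+00,  0.00000000e+00,
         1.00000000e+00]])} (array([990.34357723, 707.12685663, 891.25565146]), array([-0.39994029, -0.60091014, -0.69206558]))
```

View pics/top0.png

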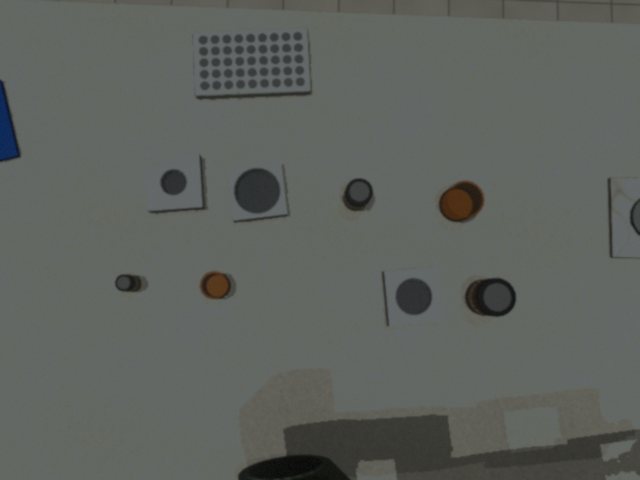

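View pics/scene0.png

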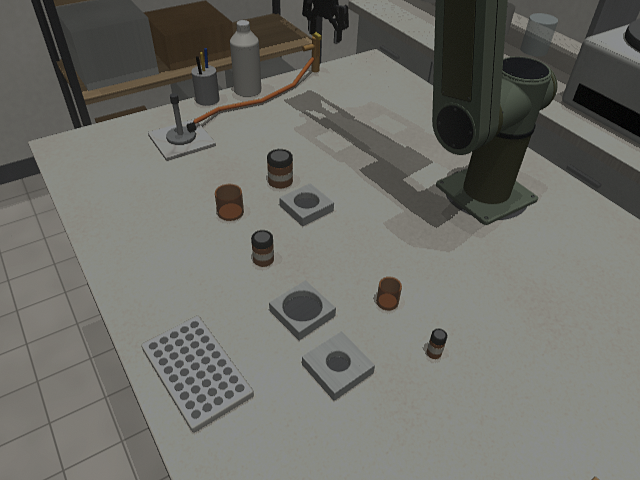

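Top view: large jar lid (495,297), medium jar (358,190), small jar (125,283). The large well is at (257,190), the medium well at (413,297) and the small well at (173,182). The empties are at (460,202) and (216,285). The scene view shows the same layout. Next I'll segment the grey discs and wells.

Run:
```python
from h import *
t=cv2.imread('pics/top0.png');s=cv2.imread('pics/scene0.png')
B=[(t,495,297),(t,358,192),(t,125,283),(t,257,190),(t,413,297),(t,173,182),(s,280,165),(s,262,245),(s,437,342),(s,302,306),(s,306,202),(s,338,362)]
tiles=[]
for im,u,v in B:
    p=im[v-33:v+33,u-33:u+33]; tiles.append(cv2.resize(np.clip(p*1.5,0,255).astype('uint8'),(196,196),interpolation=cv2.INTER_NEAREST))
cv2.imwrite('pics/tiles.png',np.vstack([np.hstack(tiles[i:i+4]) for i in (0,4,8)]))
for im,u,v in B: print(u,v,im[v,u-30:u+31:3].mean(1).astype(int))
```

```text
495 297 [ 51  37  38  25  18  26  45  61  60  59  61  58  60  60  59  56  22  85
 100  99  98]
358 192 [101 101 100 100  97  84  26  45  65  65  62  63  64  64  32  84 101 100
 101 102 101]
125 283 [101 102  99 101 101 102  98  44  62  64  65  62  26  27  39  40  71  73
 101 100 101]
257 190 [100 100  89  40  48  48  50  50  48  46  49  48  48  48  49  49  51  52
  98  87  75]
413 297 [ 86  74 102 102  81  50  49  49  49  50  48  48  49  48  49  47  67 103
 102 100 101]
173 182 [102 102 103 104 102 102  52  39  48  48  48  49  48  47  55 100 100 100
 102  88  62]
280 165 [135 133 135 137 135 137  41  28  30  28  30  30  30  36  66 134 135 133
 136 132 134]
262 245 [135 136 135 136 135 134 140  27  32  33  33  32  31  34 142 133 133 132
 130 132 130]
437 342 [136 136 137 136 135 136 140 137  39  26  26  26  23 149 136 137 135 136
 135 137 136]
302 306 [ 78 125 125 131  65  64  63  63  64  59  62  63  62  62  62  62  51 133
 126 124 121]
306 202 [133  95  56 109 124 122  63  62  65  63  63  63  64  62  48 125 122 123
 123 107 136]
338 362 [136 125 126 124 125 129  72  61  61  63  63  64  63  62  82 126 128 128
 124 130 126]
```

View pics/tiles.png

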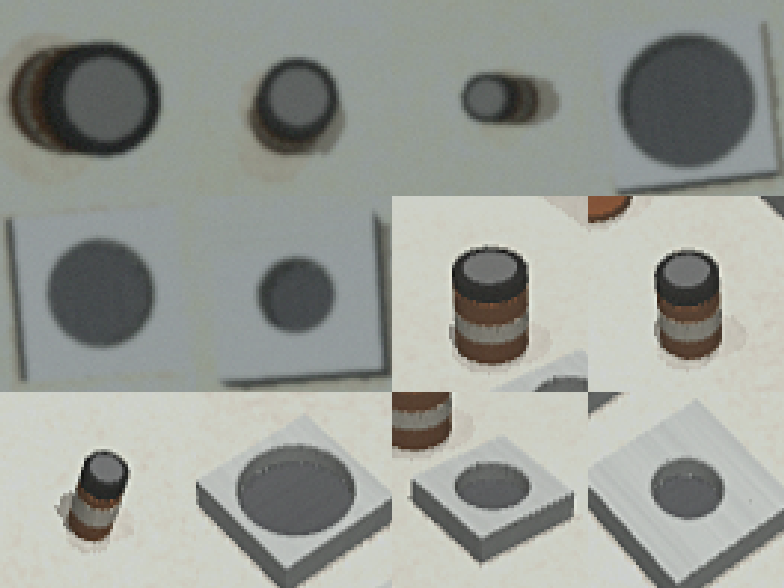

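The crops show each grey lid disc ringed by black, and each well as dark wall and floor against a bright top, so the dark outline is the rim. I'll fit ellipses to those.

```bash
cat >> h.py <<'E'
def blob(im,u,v,lo,hi):
    g=cv2.resize(cv2.GaussianBlur(im.mean(2).astype(np.float32),(0,0),0.6),None,fx=4,fy=4,interpolation=cv2.INTER_LINEAR)
    m=((g>lo)&(g<hi)).astype('uint8')
    m=cv2.morphologyEx(m,cv2.MORPH_OPEN,np.ones((7,7),np.uint8))
    n,l=cv2.connectedComponents(m); k=(l==l[int(4*v),int(4*u)]).astype('uint8')
    cs,_=cv2.findContours(k,cv2.RETR_EXTERNAL,cv2.CHAIN_APPROX_NONE)
    c=cv2.convexHull(max(cs,key=cv2.contourArea)); (x,y),ax,a=cv2.fitEllipse(c)
    return ((x+.5)/4-.5,(y+.5)/4-.5),max(ax)/4,min(ax)/4
E
python3 - <<'E'
from h import *
ct,cs=camera('top'),camera('scene')
o={'jar_large':((495,297),(280,155)),'jar_medium':((360,190),(262,237)),'jar_small':((124,282),(439,334)),
'block_large':((257,190),(302,306)),'block_medium':((413,297),(306,202)),'block_small':((173,182),(338,362))}
for k,(a,b) in o.items():
    j=k[0]=='j'
    (pt,Mt,mt)=blob(ct['pixels'],*a,*((45,80) if j else (20,78)))
    print(k, 'scene px',cs['pixels'][b[1],b[0]].mean())
    (ps,Ms,ms)=blob(cs['pixels'],*b,*((55,115) if j else (20,98)))
    p,e=tri([ray(ct,*pt),ray(cs,*ps)])
    dt=np.linalg.norm(p-ray(ct,*pt)[0]);ds=np.linalg.norm(p-ray(cs,*ps)[0])
    z={'jar_large':82,'jar_medium':72,'jar_small':62}.get(k,28)
    print(' ',np.round(pt,1),np.round(ps,1),'tri',p.round(1),'miss',np.round(e,1),'dia',round(Mt*dt/ct['fx'],1),round(Ms*ds/cs['fx'],1),
     'planes',onz(ct,*pt,z)[:2].round(1),onz(cs,*ps,z)[:2].round(1),'R',round(np.hypot(*p[:2])))
E
```

```text
jar_large scene px 76.0
  [496.8 296.8] [279.4 154.6] tri [ 443.6 -317.3   82.3] miss [0.6 0.6] dia 50.1 46.8 planes [ 443.1 -317. ] [ 443.8 -318.2] R 545
jar_medium scene px 75.33333333333333
  [359. 191.] [261.6 236.6] tri [620.2 -81.1  69. ] miss [0.6 0.6] dia 35.2 34.0 planes [619.2 -80.5] [622.  -78.8] R 626
jar_small scene px 76.33333333333333
  [122.  282.6] [439.3 333. ] tri [450.8 318.6  62.4] miss [1.1 1.1] dia 32.6 24.3 planes [450.  319.5] [451.5 317.8] R 552
block_large scene px 63.333333333333336
  [256.6 190.3] [302.  305.5] tri [624.1  99.9  22.5] miss [0.5 0.5] dia 84.4 84.1 planes [622.7  99.8] [626.9 103.4] R 632
block_medium scene px 63.0
  [413.4 296.1] [306.1 200.1] tri [ 441.3 -186.7   23.2] miss [0.5 0.5] dia 67.4 65.7 planes [ 440.9 -185.5] [ 444.7 -182.1] R 479
block_small scene px 63.0
  [173.  181.7] [337.8 360.9] tri [634.9 250.6  23. ] miss [0.6 0.6] dia 49.4 48.7 planes [633.5 249.9] [637.4 252.9] R 683
```

Emit:
drive_tool(deltas=[0.2,-0.1,0,0,0,0,1,0.5,-0.2,0,0,0,0,1,0.8,-0.35,0,0,0,0,1,1,-0.43,0,0,0,0,1])

```text
time_s: 0.6
tool_pos: [251.4, -478.2, 215.8]
ee_rot: [-3.106, -0.462, -0.001]
contact_force: [0.5, 0.3, 0.2]
gripper_width: 0.999
gripper_force: 0.0
```

Emit:
drive_tool(deltas=[0.3,-0.13,0,0,0,0,1,0.6,-0.26,0,0,0,0,1,0.9,-0.39,0,0,0,0,1,1,-0.43,0,0,0,0,1])

```text
time_s: 1.0
tool_pos: [335.2, -407.6, 216.0]
ee_rot: [-3.106, -0.466, -0.001]
contact_force: [-0.5, -0.1, 0.3]
gripper_width: 1.002
gripper_force: 0.0
```

Emit:
drive_tool(deltas=[0.3,-0.13,0,0,0,0,1,0.6,-0.26,0,0,0,0,1,0.8,-0.35,0,0,0,0,1,0.8,-0.35,0,0,0,0,1,0.8,-0.35,0,0,0,0,1])

```text
time_s: 1.5
tool_pos: [399.5, -353.4, 216.0]
ee_rot: [3.107, 0.463, -0.002]
contact_force: [-0.1, -1.0, 0.2]
gripper_width: 1.002
gripper_force: 0.0
```

```bash
cat >> h.py <<'E'
from scipy.spatial.transform import Rotation as Ro
def delta(x,y,z):
    s=sense(); R=Ro.from_rotvec(s['ee_rot']).as_matrix()
    return (R.T@(np.array([x,y,z])-s['tool_pos'])/100).round(3)
E
python3 - <<'E'
from h import *
s=sense();print(s['time_s'],s['tool_pos'],s['ee_rot'])
c=snap('wrist','w1');print(ray(c,320,240),c['fx'],proj(c,(443.5,-317.3,82)),delta(443.5,-317.3,55))
ct=camera('top');p,M,m=blob(ct['pixels'],123,283,52,80);print('small top',p,M,m,onz(ct,*p,62))
E
```

```text
1.5 [ 399.48260152 -353.38493714  216.00648752] [ 3.10701043e+00  4.62500545e-01 -1.50798200e-03]
(array([ 477.85871587, -329.19278871,  374.00923934]), array([-0.30443015, -0.11445308, -0.94563353])) 348.73807530743426 [286.67447388 158.39612821] [ 0.531 -0.22   1.61 ]
small top (121.96419525146484, 282.16961669921875) 14.980953216552734 12.091325759887695 [450.76590719 319.68283596  62.        ]
```

View pics/w1.png

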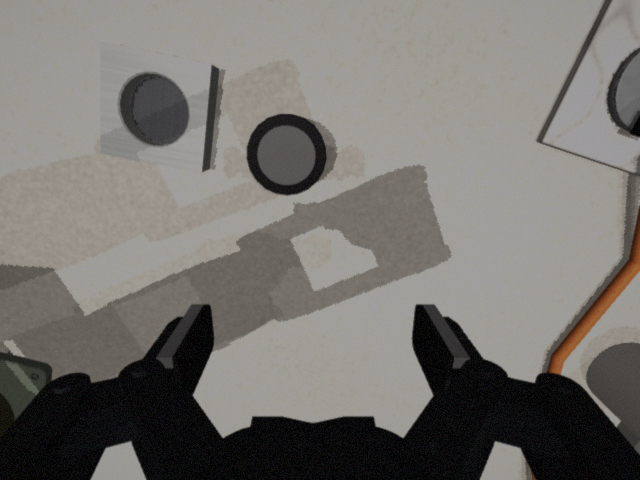

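The wrist view shows the large lid disc at about (287,155), against a prediction of (287,158), and the medium well at about (155,109). I'll fuse these with the other two views.

Run:
```python
from h import *
c=camera('wrist');ct=camera('top');cs=camera('scene');im=c['pixels']
print(im[155,230:345:6].mean(1).astype(int), im[109,100:215:6].mean(1).astype(int))
for n,a,lo,hi,z,o in (('jarL',(287,155),60,135,82,[((496.8,296.8)),(279.4,154.6)]),('blkM',(155,109),20,115,28,[(413.4,296.1),(306.1,200.1)])):
    p,M,m=blob(im,*a,lo,hi); q,e=tri([ray(c,*p),ray(ct,*o[0]),ray(cs,*o[1])]); q2,e2=tri([ray(c,*p),ray(ct,*o[0])])
    d=abs((np.array(c['camera_from_world'])@np.r_[q,1])[2])
    print(n,np.round(p,1),'dia',round(M*d/c['fx'],1),'tri3',q.round(1),np.round(e,1),'w+top',q2.round(1),'wrist on z',onz(c,*p,z).round(1))
    print(delta(q[0],q[1],55))
```

```text
[146 145 145  17  24  89  82  85  85  89  87  86  86  88  71  25  81  95
 145 151] [149 148 150  97  51  46  71  70  73  71  66  65  69  63  64 145 147 144
  50  57]
jarL [285.3 154.1] dia 48.7 tri3 [ 444.7 -316.3   83.4] [1.6 1.6 0.2] w+top [ 444.6 -316.4   82.3] wrist on z [ 446.1 -315.9   82. ]
[ 0.546 -0.228  1.611]
blkM [152.8 108.7] dia 73.3 tri3 [ 442.9 -184.6   26.3] [1.8 2.3 0.7] w+top [ 442.8 -184.9   29.1] wrist on z [ 444.5 -184.2   28. ]
[ 0.91  -1.494  1.611]
```

Emit:
drive_tool(deltas=[0.25,-0.1,0.1,0,0,0,1,0.545,-0.226,0.2,0,0,0,1,0.545,-0.226,0.5,0,0,0,1,0.545,-0.226,0.8,0,0,0,1,0.545,-0.226,0.9,0,0,0,1], newtons=50)

```text
time_s: 2.25
tool_pos: [443.2, -314.0, 122.8]
ee_rot: [-3.103, -0.46, 0.006]
contact_force: [-0.4, 0.7, -0.3]
gripper_width: 1.006
gripper_force: 0.0
```

Emit:
drive_tool(deltas=[0,0,0.2,0,0,0,1,0,0,0.4,0,0,0,1,0,0,0.6,0,0,0,1,0,0,0.71,0,0,0,1,0,0,0.71,0,0,0,1])

```text
time_s: 2.75
tool_pos: [444.3, -315.2, 54.0]
ee_rot: [-3.105, -0.46, 0.003]
contact_force: [0.1, 0.9, -0.2]
gripper_width: 0.999
gripper_force: 0.0
```

Emit:
drive_tool(deltas=[0,0,0,0,0,0,0.4,0,0,0,0,0,0,0.4,0,0,0,0,0,0,0,0,0,0,0,0,0,0,0,0,0,0,0,0,0,0,0,0,0,0,0,0])

```text
time_s: 3.35
tool_pos: [446.5, -316.7, 57.4]
ee_rot: [3.105, 0.461, 0.003]
contact_force: [0.1, 0.6, 5.6]
gripper_width: 0.736
gripper_force: 53.6
```

Emit:
drive_tool(deltas=[0,0,-0.05,0,0,0,0,0,0,-0.15,0,0,0,0,0,0,-0.3,0,0,0,0,0,0,-0.5,0,0,0,0,0,0,-0.7,0,0,0,0,0,0,-0.85,0,0,0,0,0,0,-0.95,0,0,0,0,0,0,-1,0,0,0,0])

```text
time_s: 4.15
tool_pos: [445.7, -315.8, 156.3]
ee_rot: [3.106, 0.461, 0.001]
contact_force: [0.4, 0.1, -3.3]
gripper_width: 0.732
gripper_force: 55.5
```

Emit:
drive_tool(deltas=[0.08,-0.08,-0.2,0,0,0,0,0.2,-0.25,-0.35,0,0,0,0,0.35,-0.45,-0.5,0,0,0,0,0.55,-0.65,-0.6,0,0,0,0,0.73,-0.86,-0.6,0,0,0,0])

```text
time_s: 4.65
tool_pos: [491.3, -211.7, 216.5]
ee_rot: [3.106, 0.46, 0.003]
contact_force: [0.5, 0.1, -2.9]
gripper_width: 0.734
gripper_force: 56.0
```

Emit:
drive_tool(deltas=[0.2,-0.23,0,0,0,0,0,0.4,-0.46,0,0,0,0,0,0.6,-0.7,0,0,0,0,0,0.73,-0.86,0,0,0,0,0])

```text
time_s: 5.05
tool_pos: [535.0, -106.3, 214.2]
ee_rot: [-3.105, -0.463, 0.002]
contact_force: [0.4, -0.1, -3.0]
gripper_width: 0.733
gripper_force: 56.0
```

Emit:
drive_tool(deltas=[0.2,-0.23,0,0,0,0,0,0.4,-0.46,0,0,0,0,0,0.6,-0.7,0,0,0,0,0,0.7,-0.82,0,0,0,0,0,0.73,-0.86,0,0,0,0,0,0.73,-0.86,0,0,0,0,0])

```text
time_s: 5.65
tool_pos: [579.6, -5.1, 214.6]
ee_rot: [3.107, 0.463, -0.002]
contact_force: [0.3, -1.2, -3.4]
gripper_width: 0.728
gripper_force: 56.0
```

Run:
```python
from h import *
s=sense();print(s['time_s'],s['tool_pos'],s['ee_rot'],s['gripper_width'],s['contact_force'],s['joint_pos'])
c=snap('wrist','w2');print(proj(c,(624.8,101,28)),delta(624.8,101,200))
```

```text
5.65 [579.56962248  -5.14823804 214.57897597] [ 3.10701688e+00  4.62580059e-01 -2.37871923e-03] 0.7283340264450479 [ 0.25444455 -1.16525777 -3.43356696] [-1.57717447e-01  2.18514284e-01  1.53055288e+00 -7.81109675e-04
  1.39387107e+00  1.11762340e+00]
[219.471113 129.214286] [ 0.744 -0.891  0.146]
```

View pics/w2.png

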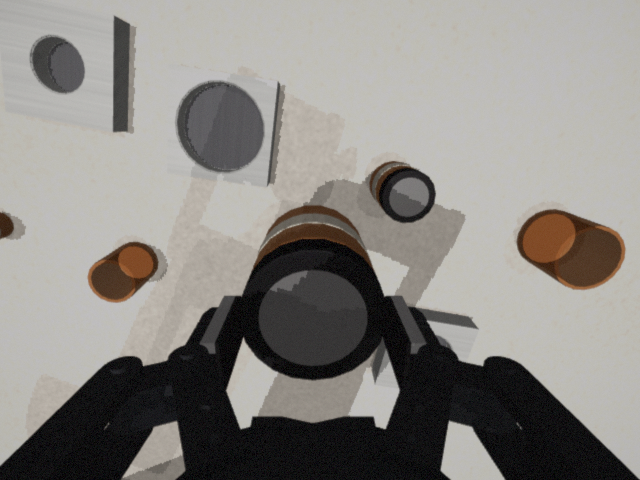

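The large jar is held upright with its lid disc at about (313,316). The large well is at (220,126), the small well at (58,65), and the medium jar's disc at (409,196).

Run:
```python
from h import *
c=camera('wrist');im=c['pixels'];ct=camera('top');cs=camera('scene');s=sense()
def go(n,a,lo,hi,z,o=None):
    p,M,m=blob(im,*a,lo,hi); w=onz(c,*p,z); d=abs((np.array(c['camera_from_world'])@np.r_[w,1])[2])
    print(n,np.round(p,1),'dia',round(M*d/c['fx'],1),round(m*d/c['fx'],1),'on z',w.round(1))
    if o:
        rs=[ray(c,*p),ray(ct,*o[0]),ray(cs,*o[1])]
        for r in (rs,rs[:2],rs[::2]): q,e=tri(r);print('   ',q.round(1),np.round(e,1))
print(im[126,165:285:6].mean(1).astype(int),im[65,20:95:5].mean(1).astype(int),im[196,370:445:4].mean(1).astype(int),im[320,240:395:6].mean(1).astype(int))
go('blkL',(220,126),20,115,28,[(256.6,190.3),(302,305.5)])
go('blkS',(60,65),20,115,28,[(173,181.7),(337.8,360.9)])
go('jarM',(409,196),60,135,72,[(359,191),(261.6,236.6)])
print(proj(c,[*s['tool_pos'][:2],s['tool_pos'][2]+26]))
```

```text
[191 189  78  74  96  95  97  94  82  86  85  88  87  89  87  90  87 178
  73 117] [179 178 144  67  63  66  84  87  82  87  87  86  91 182 182] [120  80  20  25  28  88  85  86  81  84 123 119 122 121 120  29 116 189
 191] [13 15  2 23 51 54 55 57 51 54 54 58 50 58 50 55 54 53 52 51 56 53 15 22
 16  0]
blkL [219.  126.2] dia 87.4 79.4 on z [627.4 101.2  28. ]
    [625.2 101.   23.9] [2.2 2.  0.4]
    [625.5 102.   18. ] [1.8 1.8]
    [626.6 101.9  26.2] [0.7 0.7]
blkS [56.5 64.1] dia 54.3 42.5 on z [637.1 251.2  28. ]
    [635.8 251.5  25.4] [1.8 2.  0.5]
    [635.5 251.2  26.3] [1.9 1.9]
    [636.9 252.1  26.8] [0.1 0.1]
jarM [408.  195.7] dia 36.3 33.4 on z [622.4 -79.6  72. ]
    [620.8 -81.   68.8] [1.2 1.  0.6]
    [621.1 -81.8  63.8] [0.6 0.6]
    [621.9 -79.7  71.1] [0.4 0.4]
[314.78172671 320.62611046]
```

Emit:
drive_tool(deltas=[0.2,-0.23,0,0,0,0,0,0.4,-0.46,0,0,0,0,0,0.6,-0.7,0,0,0,0,0,0.73,-0.84,0.1,0,0,0,0,0.76,-0.88,0.3,0,0,0,0,0.76,-0.88,0.5,0,0,0,0,0.76,-0.88,0.5,0,0,0,0])

```text
time_s: 6.55
tool_pos: [623.7, 100.4, 160.2]
ee_rot: [-3.107, -0.461, 0.015]
contact_force: [-0.4, -0.0, -5.0]
gripper_width: 0.737
gripper_force: 56.0
```

Run:
```python
from h import *
s=sense();print(s['time_s'],s['tool_pos'],s['ee_rot'],s['contact_force'],delta(626.5,101.3,68))
c=snap('wrist','w3');d=snap('scene','s3')
print(proj(c,(626.5,101.3,28)),proj(d,(626.5,101.3,28)))
a=c['pixels'][:400,120:520];b=cv2.resize(d['pixels'][200:360,220:380],(400,400));cv2.imwrite('pics/c3.png',np.hstack([a,b]))
```

```text
6.55 [623.70662638 100.38737619 160.17945865] [-3.107088   -0.46073066  0.01526632] [-0.36872405 -0.02848683 -5.03664435] [0.038 0.001 0.921]
[313.33363514 216.22411778] [301.57777917 304.78995147]
```

View pics/c3.png

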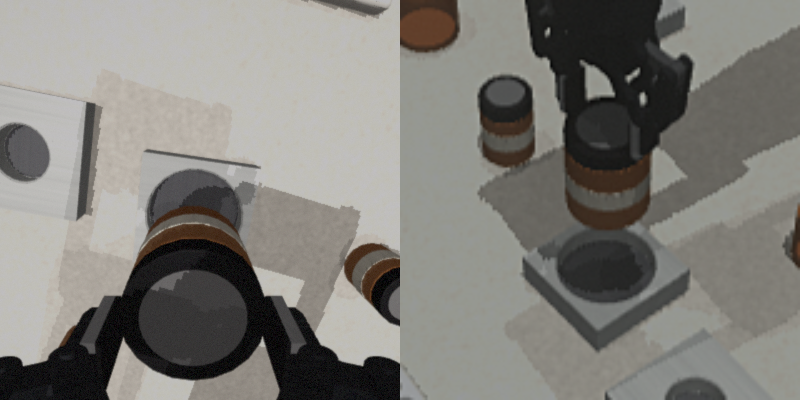

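The jar is held above the well. I'll measure its axis against the TCP from its lid disc in both views.

Run:
```python
from h import *
c=camera('wrist');d=camera('scene');s=sense();print(s['tool_pos'],s['ee_rot'])
print(d['pixels'][251,285:322:3].mean(1).astype(int),d['pixels'][240:266:2,302].mean(1).astype(int))
p,M,m=blob(c['pixels'],313,315,35,75);print(p,M,m)
q,e=tri([ray(c,*p)]*1+[ray(d,301.5,251.5)]);print(q,e,onz(c,*p,s['tool_pos'][2]+26))
```

```text
[628.07409296 100.49808408 166.45003737] [3.10721011 0.45998441 0.00341667]
[20 25 48 46 45 42 40 41 41 57 22 26 27] [33 42 39 41 40 42 40 41 39 55 29 26 25]
(312.5980529785156, 317.4166259765625) 108.81884765625 96.1303939819336
[625.36362836 100.13962323 183.18613695] [1.563211829651926, 1.5632118296517687] [628.99739156 101.48974783 192.45003737]
```

Emit:
drive_tool(deltas=[0,0,0.1,0,0,0,0,0,0,0.25,0,0,0,0,0,0,0.4,0,0,0,0,0,0,0.55,0,0,0,0,0,0,0.7,0,0,0,0,0,0,0.8,0,0,0,0,0,0,0.87,0,0,0,0,0,0,0.92,0,0,0,0,0,0,0.95,0,0,0,0,0,0,0.95,0,0,0,0])

```text
time_s: 7.75
tool_pos: [627.2, 101.2, 70.2]
ee_rot: [3.107, 0.461, 0.0]
contact_force: [-1.1, 0.2, -3.5]
gripper_width: 0.732
gripper_force: 56.1
```

Emit:
drive_tool(deltas=[0,0,0.02,0,0,0,0,0,0,0.02,0,0,0,0])

```text
time_s: 7.95
tool_pos: [627.5, 101.2, 68.6]
ee_rot: [3.107, 0.461, 0.001]
contact_force: [0.0, 0.5, -2.9]
gripper_width: 0.737
gripper_force: 56.1
```

Emit:
drive_tool(deltas=[0,0,0.02,0,0,0,0,0,0,0.02,0,0,0,0])

```text
time_s: 8.15
tool_pos: [627.1, 101.2, 66.1]
ee_rot: [-3.108, -0.461, 0.0]
contact_force: [-0.8, 0.2, -3.3]
gripper_width: 0.732
gripper_force: 56.1
```

Emit:
drive_tool(deltas=[0,0,0.015,0,0,0,0,0,0,0.015,0,0,0,0])

```text
time_s: 8.35
tool_pos: [627.5, 101.3, 65.6]
ee_rot: [3.107, 0.462, 0.001]
contact_force: [-2.1, -1.1, 1.7]
gripper_width: 0.729
gripper_force: 56.7
```

Contact is at the expected floor height (the rim would have been 20 mm higher). I'll release and retreat upward.

Emit:
drive_tool(deltas=[0,0,0.005,0,0,0,0,0,0,0.005,0,0,0,0.6,0,0,0.005,0,0,0,0.8,0,0,0.005,0,0,0,1,0,0,0.005,0,0,0,1,0,0,0.005,0,0,0,1])

```text
time_s: 8.95
tool_pos: [627.2, 101.1, 64.1]
ee_rot: [3.108, 0.461, 0.0]
contact_force: [0.5, 0.5, 0.1]
gripper_width: 0.999
gripper_force: 0.0
```

Emit:
drive_tool(deltas=[0,0,-0.1,0,0,0,1,0,0,-0.3,0,0,0,1,0,0,-0.6,0,0,0,1,0,0,-0.9,0,0,0,1,0,0,-1,0,0,0,1])

```text
time_s: 9.45
tool_pos: [629.9, 101.3, 169.3]
ee_rot: [3.106, 0.461, 0.013]
contact_force: [0.9, -0.1, 0.7]
gripper_width: 0.997
gripper_force: 0.0
```

Emit:
drive_tool(deltas=[-0.1,0.2,-0.3,0,0,0,1,-0.25,0.45,-0.5,0,0,0,1,-0.4,0.7,-0.5,0,0,0,1,-0.45,0.8,-0.5,0,0,0,1,-0.45,0.8,-0.5,0,0,0,1])

```text
time_s: 9.95
tool_pos: [606.7, 10.4, 213.3]
ee_rot: [-3.108, -0.457, 0.002]
contact_force: [-0.3, 0.2, 0.5]
gripper_width: 0.999
gripper_force: 0.0
```

Run:
```python
from h import *
c=snap('wrist','w4');d=snap('scene','s4');s=sense();print(s['time_s'],s['tool_pos'],s['gripper_width'])
a=cv2.resize(c['pixels'],(533,400));b=cv2.resize(d['pixels'][220:340,240:320],(266,400));cv2.imwrite('pics/c4.png',np.hstack([a,b]))
print(delta(622,-80,48), proj(c,(622,-80,72)),proj(c,(627,101,90)),proj(d,(627,101,90)))
```

```text
10.05 [606.87488452  12.28116296 213.05479195] 0.9976993545171736
[-0.121  0.93   1.649] [414.48252259 230.09959274] [211.9513773  168.69393291] [301.3927474  284.80481774]
```

View pics/c4.png

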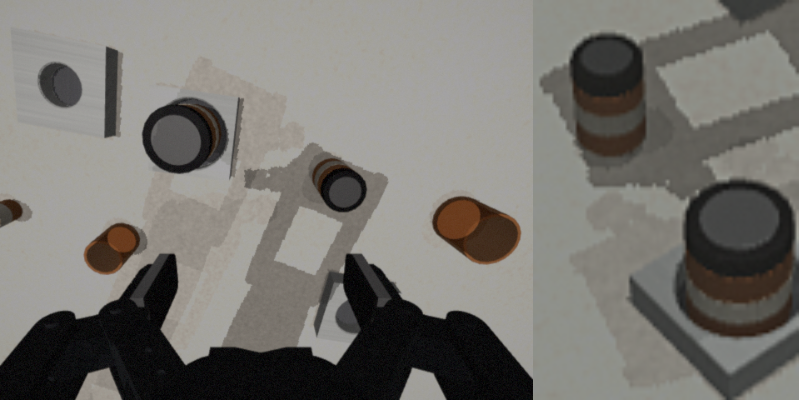

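The large jar is seated upright in the large well, with its lid at (214,169) against a predicted (212,169). The medium jar's disc is at (414,228) against a predicted (414,230). Next is the medium jar.

Emit:
drive_tool(deltas=[-0.03,0.25,0,0,0,0,1,-0.07,0.55,0,0,0,0,1,-0.1,0.8,0.1,0,0,0,1,-0.12,0.92,0.3,0,0,0,1,-0.12,0.93,0.6,0,0,0,1,-0.12,0.93,0.85,0,0,0,1,-0.12,0.93,0.85,0,0,0,1])

```text
time_s: 10.75
tool_pos: [619.2, -78.5, 123.4]
ee_rot: [-3.102, -0.463, 0.016]
contact_force: [-1.0, 0.2, -0.5]
gripper_width: 1.001
gripper_force: 0.0
```

Emit:
drive_tool(deltas=[0,0,0.2,0,0,0,1,0,0,0.4,0,0,0,1,0,0,0.6,0,0,0,1,0,0,0.72,0,0,0,1,0,0,0.8,0,0,0,1,0,0,0.8,0,0,0,1])

```text
time_s: 11.35
tool_pos: [622.5, -80.3, 48.6]
ee_rot: [-3.107, -0.462, 0.002]
contact_force: [0.1, -0.0, 0.2]
gripper_width: 1.003
gripper_force: 0.0
```

Emit:
drive_tool(deltas=[0,0,0,0,0,0,0.5,0,0,0,0,0,0,0.2,0,0,0,0,0,0,0,0,0,0,0,0,0,-0.3,0,0,0,0,0,0,-0.3,0,0,0,0,0,0,-0.3,0,0,0,0,0,0,-0.3], newtons=40)

```text
time_s: 12.05
tool_pos: [624.0, -80.9, 50.9]
ee_rot: [3.107, 0.461, 0.004]
contact_force: [-1.9, 0.9, 5.8]
gripper_width: 0.536
gripper_force: 40.4
```

Emit:
drive_tool(deltas=[0,0,-0.05,0,0,0,-0.3,0,0,-0.15,0,0,0,-0.3,0,0,-0.3,0,0,0,-0.3,0,0,-0.5,0,0,0,-0.3,0,0,-0.7,0,0,0,-0.3,0,0,-0.85,0,0,0,-0.3,0,0,-0.95,0,0,0,-0.3,0,0,-1,0,0,0,-0.3])

```text
time_s: 12.85
tool_pos: [623.5, -81.1, 150.8]
ee_rot: [3.107, 0.461, 0.003]
contact_force: [0.6, -0.7, -0.8]
gripper_width: 0.531
gripper_force: 41.1
```

Emit:
drive_tool(deltas=[-0.08,0.02,-0.15,0,0,0,-0.3,-0.25,0.06,-0.3,0,0,0,-0.3,-0.45,0.11,-0.45,0,0,0,-0.3,-0.7,0.17,-0.5,0,0,0,-0.3,-0.9,0.22,-0.5,0,0,0,-0.3,-1,0.24,-0.5,0,0,0,-0.3])

```text
time_s: 13.45
tool_pos: [532.2, -133.8, 199.3]
ee_rot: [-3.108, -0.459, 0.002]
contact_force: [0.1, 0.3, -2.1]
gripper_width: 0.531
gripper_force: 41.2
```

Emit:
drive_tool(deltas=[-0.2,0.05,0,0,0,0,-0.3,-0.4,0.1,0,0,0,0,-0.3,-0.55,0.13,0,0,0,0,-0.3,-0.6,0.14,0,0,0,0,-0.3,-0.6,0.14,0,0,0,0,-0.3,-0.6,0.14,0,0,0,0,-0.3])

```text
time_s: 14.05
tool_pos: [481.4, -163.6, 199.3]
ee_rot: [-3.107, -0.462, -0.001]
contact_force: [0.8, 0.4, -1.8]
gripper_width: 0.532
gripper_force: 41.2
```

Run:
```python
from h import *
c=snap('wrist','w5');d=snap('scene','s5');s=sense();print(s['time_s'],s['tool_pos'],s['gripper_width'],s['contact_force'],s['ee_rot'])
im=c['pixels'];a=proj(c,(444.6,-183.5,28));print(a)
p,M,m=blob(im,a[0],a[1],20,115);w=onz(c,*p,28);print('blkM',p,M,m,w)
q,e=tri([ray(c,*p),ray(d,306.1,200.1)]);print(q,e);print(delta(q[0],q[1],80))
j=proj(c,[*s['tool_pos'][:2],s['tool_pos'][2]+22]);p,M,m=blob(im,*j,35,75);print('lid',j,p,M,m,onz(c,*p,s['tool_pos'][2]+22))
cv2.imwrite('pics/c5.png',np.hstack([cv2.resize(im,(533,400)),cv2.resize(d['pixels'][130:250,250:330],(266,400))]))
```

```text
14.15 [ 481.4223835  -163.47166836  199.20046819] 0.5278279514978482 [ 0.35951114 -0.17571151 -2.42704777] [-3.10727187e+00 -4.62400305e-01 -6.40125913e-04]
[321.38160954 249.63344915]
blkM (296.86614990234375, 243.69068908691406) 191.61849975585938 106.95375061035156 [ 443.52427908 -158.11068905   28.        ]
[ 455.74746637 -157.68735397   51.85907009] [3.7416474876484305, 3.7416474876483736]
[-0.229 -0.13   1.192]
lid [313.22291995 314.77960545] (312.8193359375, 316.8702392578125) 76.96419525146484 67.8871078491211 [ 480.35593616 -163.60801336  221.20046819]
```

View pics/c5.png

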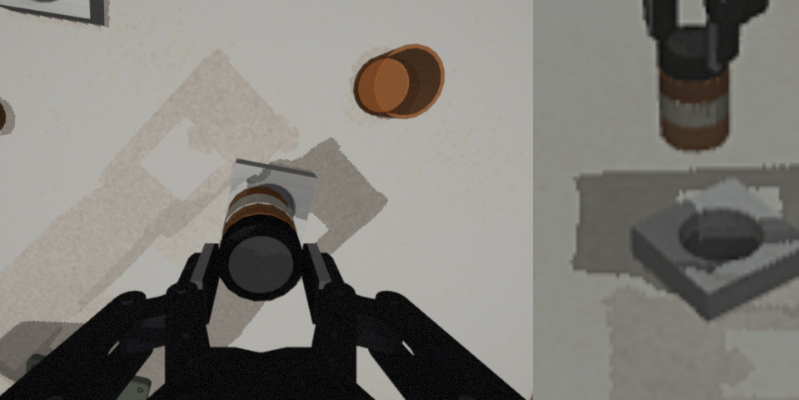

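The medium jar is held upright just short of the medium well, with its lid axis within about 1 mm of the TCP. The jar hides the well here, so the blob fit is invalid and I'll use the earlier wrist and scene estimate of (444.3,-183.3).

Emit:
drive_tool(deltas=[-0.15,0.03,0,0,0,0,-0.3,-0.3,0.06,0,0,0,0,-0.3,-0.41,0.08,0.1,0,0,0,-0.3,-0.41,0.08,0.3,0,0,0,-0.3,-0.41,0.08,0.5,0,0,0,-0.3,-0.41,0.08,0.65,0,0,0,-0.3,-0.41,0.08,0.7,0,0,0,-0.3,-0.41,0.08,0.7,0,0,0,-0.3,-0.41,0.08,0.7,0,0,0,-0.3])

```text
time_s: 15.05
tool_pos: [444.1, -183.8, 129.7]
ee_rot: [3.107, 0.461, 0.001]
contact_force: [0.1, -0.2, -1.6]
gripper_width: 0.529
gripper_force: 41.2
```

Run:
```python
from h import *
c=snap('wrist','w6');d=snap('scene','s6');s=sense();print(s['time_s'],s['tool_pos'],s['contact_force'],delta(444.3,-183.3,64))
a=proj(d,(444.3,-183.3,28));p,M,m=blob(d['pixels'],306,203,20,98);print(a,proj(c,(444.3,-183.3,28)))
for z in (28,): print([proj(c,(444.3+32*np.cos(t),-183.3+32*np.sin(t),z)).round().tolist() for t in np.arange(-1,2.6,.4)])
cv2.imwrite('pics/c6.png',np.hstack([c['pixels'][100:400,200:440].repeat(2,0).repeat(2,1)[:600,:],cv2.resize(d['pixels'][110:250,270:340],(300,600))])[:, :780])
```

```text
15.15 [ 444.60599214 -183.91157571  130.22969661] [-0.09352942  0.57417321 -1.56356862] [-0.002 -0.008  0.662]
[306.02229147 199.75994194] [312.51772445 231.13487688]
[[352.0, 220.0], [345.0, 206.0], [333.0, 196.0], [317.0, 191.0], [300.0, 192.0], [285.0, 200.0], [275.0, 213.0], [272.0, 229.0], [274.0, 244.0]]
```

View pics/c6.png

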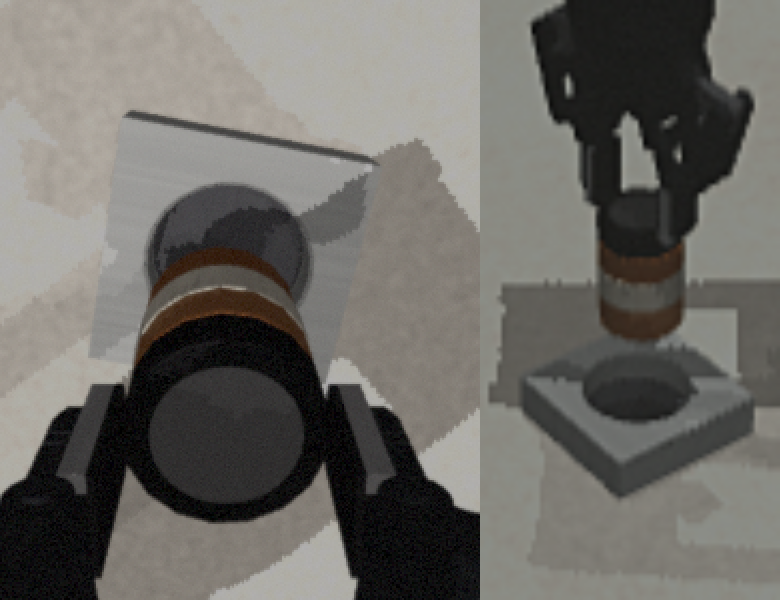

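The rim spans u=274–356 with its top at v=191.5, within about 2 px of prediction, so alignment is good to about 1 mm. I'll descend.

Emit:
drive_tool(deltas=[0,0.01,0.08,0,0,0,-0.3,0,0.01,0.2,0,0,0,-0.3,0,0.01,0.33,0,0,0,-0.3,0,0.01,0.45,0,0,0,-0.3,0,0.01,0.55,0,0,0,-0.3,0,0.01,0.61,0,0,0,-0.3,0,0.01,0.64,0,0,0,-0.3,0,0.01,0.66,0,0,0,-0.3,0,0.01,0.66,0,0,0,-0.3])

```text
time_s: 16.05
tool_pos: [444.4, -184.4, 63.2]
ee_rot: [3.107, 0.461, 0.0]
contact_force: [-0.6, 0.0, -2.2]
gripper_width: 0.529
gripper_force: 41.2
```

Emit:
drive_tool(deltas=[0,0,0.02,0,0,0,-0.3,0,0,0.02,0,0,0,-0.3])

```text
time_s: 16.25
tool_pos: [444.4, -184.4, 61.4]
ee_rot: [3.107, 0.461, 0.001]
contact_force: [0.5, 0.1, -1.2]
gripper_width: 0.534
gripper_force: 41.2
```

Emit:
drive_tool(deltas=[0,0,0.015,0,0,0,-0.3,0,0,0.015,0,0,0,-0.3])

```text
time_s: 16.45
tool_pos: [444.2, -184.3, 59.7]
ee_rot: [3.108, 0.461, 0.0]
contact_force: [0.1, 0.0, -1.6]
gripper_width: 0.529
gripper_force: 41.2
```

Emit:
drive_tool(deltas=[0,0,0.01,0,0,0,-0.3,0,0,0.01,0,0,0,-0.3])

```text
time_s: 16.65
tool_pos: [444.4, -184.3, 59.0]
ee_rot: [3.107, 0.461, 0.001]
contact_force: [-0.2, -0.2, 1.3]
gripper_width: 0.529
gripper_force: 41.4
```

Emit:
drive_tool(deltas=[0,0,0.01,0,0,0,-0.3,0,0,0.01,0,0,0,-0.3])

```text
time_s: 16.85
tool_pos: [444.8, -184.3, 58.9]
ee_rot: [3.107, 0.461, 0.002]
contact_force: [-1.6, 2.1, 7.2]
gripper_width: 0.53
gripper_force: 42.2
```

Emit:
drive_tool(deltas=[0,0,0,0,0,0,0.2,0,0,0,0,0,0,0.5,0,0,0,0,0,0,0.8,0,0,0,0,0,0,1,0,0,0,0,0,0,1,0,0,0,0,0,0,1])

```text
time_s: 17.45
tool_pos: [444.2, -184.3, 57.6]
ee_rot: [-3.107, -0.461, 0.0]
contact_force: [-0.1, -0.0, -0.4]
gripper_width: 0.998
gripper_force: 0.0
```

Emit:
drive_tool(deltas=[0,0,-0.1,0,0,0,1,0,0,-0.3,0,0,0,1,0,0,-0.6,0,0,0,1,0,0,-0.9,0,0,0,1,0,0,-1,0,0,0,1])

```text
time_s: 17.95
tool_pos: [446.5, -185.7, 161.8]
ee_rot: [3.103, 0.461, 0.009]
contact_force: [-0.0, 0.7, 0.7]
gripper_width: 0.998
gripper_force: 0.0
```

Emit:
drive_tool(deltas=[0.05,-0.2,-0.2,0,0,0,1,0.1,-0.5,-0.4,0,0,0,1,0.15,-0.8,-0.4,0,0,0,1,0.2,-0.95,-0.4,0,0,0,1])

```text
time_s: 18.35
tool_pos: [435.2, -85.8, 198.0]
ee_rot: [-3.107, -0.463, -0.001]
contact_force: [-0.2, 0.5, -0.3]
gripper_width: 0.999
gripper_force: 0.0
```

Run:
```python
from h import *
c=snap('wrist','w7');d=snap('scene','s7');s=sense();print(s['time_s'],s['tool_pos'],s['gripper_width'])
a=proj(c,(444.5,-184,80));b=proj(d,(444.5,-184,80));print(a,b,c['pixels'].shape)
p,M,m=blob(d['pixels'],b[0],b[1],55,115);print('lid scene',p,M,m,onz(d,*p,80))
```

```text
18.45 [435.13577397 -85.76867711 197.32609832] 0.9999352947244899
[427.86523959 248.09799696] [306.00238995 183.09607652] (480, 640, 3)
lid scene (364.31695556640625, 198.90670776367188) 785.6643676757812 677.531494140625 [356.62538516 -62.84760665  80.        ]
```

Emit:
drive_tool(deltas=[0.05,-0.3,0,0,0,0,1,0.12,-0.65,0,0,0,0,1,0.18,-0.95,0,0,0,0,1])

```text
time_s: 18.75
tool_pos: [425.0, 8.9, 197.2]
ee_rot: [-3.108, -0.459, 0.001]
contact_force: [0.1, -0.3, 0.1]
gripper_width: 1.0
gripper_force: 0.0
```

Emit:
drive_tool(deltas=[0.05,-0.3,0,0,0,0,1,0.12,-0.65,0,0,0,0,1,0.18,-0.95,0,0,0,0,1])

```text
time_s: 19.05
tool_pos: [414.8, 105.3, 197.3]
ee_rot: [3.107, 0.46, -0.001]
contact_force: [1.3, -0.4, 0.3]
gripper_width: 0.997
gripper_force: 0.0
```

Emit:
drive_tool(deltas=[0.05,-0.3,0,0,0,0,1,0.12,-0.65,0,0,0,0,1,0.18,-0.95,0,0,0,0,1])

```text
time_s: 19.35
tool_pos: [404.6, 201.6, 197.3]
ee_rot: [3.107, 0.461, -0.001]
contact_force: [-0.5, -0.1, -0.1]
gripper_width: 0.999
gripper_force: 0.0
```

Emit:
drive_tool(deltas=[0.05,-0.3,0,0,0,0,1,0.12,-0.65,0,0,0,0,1,0.18,-0.95,0,0,0,0,1,0.18,-0.95,0,0,0,0,1,0.18,-0.95,0,0,0,0,1])

```text
time_s: 19.85
tool_pos: [394.3, 296.5, 197.0]
ee_rot: [3.106, 0.463, -0.002]
contact_force: [-0.0, -0.7, 0.3]
gripper_width: 1.002
gripper_force: 0.0
```

Run:
```python
from h import *
c=snap('wrist','w8');d=snap('scene','s8');t=snap('top','t8');s=sense();print(s['time_s'],s['tool_pos'],s['ee_rot'],s['joint_pos'])
g=proj(c,(451.5,318.5,62));print(g,c['pixels'][int(g[1]),int(g[0])-24:int(g[0])+24:3].mean(1).astype(int))
p,M,m=blob(c['pixels'],*g,60,135);w=onz(c,*p,62);print(p,M,m,w,proj(d,(451.5,318.5,62)))
q,e=tri([ray(c,*p),ray(d,439.3,333)]);print(q,e,delta(q[0],q[1],46))
g=proj(c,(636.8,251.8,28));print('well px',g)
p,M,m=blob(c['pixels'],*g,20,115);q,e=tri([ray(c,*p),ray(d,337.8,360.9)]);print('blkS',p,M,m,q,e,onz(c,*p,28))
cv2.imwrite('pics/c8.png',np.hstack([cv2.resize(c['pixels'],(533,400)),cv2.resize(d['pixels'][140:260,250:330],(266,400))]))
```

```text
20.0 [394.50210619 295.70131258 197.32359045] [ 3.10713012e+00  4.58926875e-01 -9.64804698e-04] [ 4.67828733e-01  4.87546892e-02  1.75896925e+00 -5.35601031e-04
  1.33468947e+00  1.74546859e+00]
[307.59033956 147.6006433 ] [136 129  85  19  78  81  81  80  82  81  79  82  80  24  53  89]
(307.2008361816406, 145.1909637451172) 26.909656524658203 26.054262161254883 [453.23191662 319.34957893  62.        ] [439.48116481 333.2096884 ]
[453.43224492 319.36521474  65.01813139] [1.2318435636833085e-05, 1.231843569430831e-05] [ 0.634 -0.057  1.513]
well px [461.28295647 -68.32514789]
blkS (298.9287414550781, 260.66998291015625) 823.9849243164062 699.0429077148438 [553.67507662 310.6337413  187.74406721] [137.8927050703712, 137.8927050703714] [340.12192669 294.7517745   28.        ]
```

View pics/c8.png

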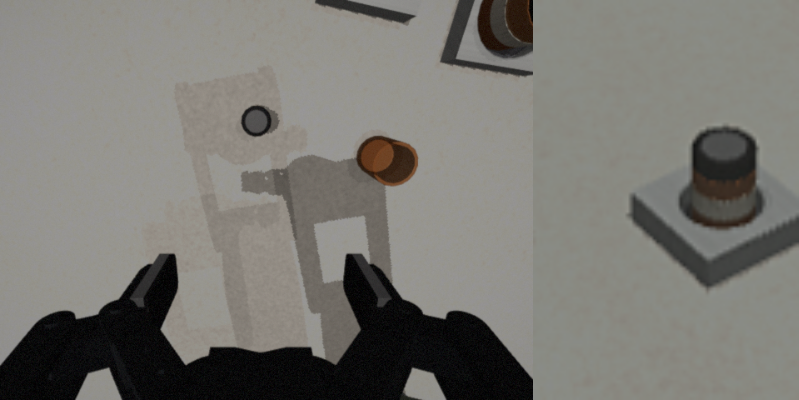

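The medium jar is seated in its block. The small jar's disc in the wrist view is at (307,145), matching the prediction, which puts it at (453,319) with z≈62–65. Gripping it now.

Emit:
drive_tool(deltas=[0.2,-0.02,0,0,0,0,1,0.4,-0.04,0,0,0,0,1,0.6,-0.05,0.15,0,0,0,1,0.63,-0.06,0.4,0,0,0,1,0.63,-0.06,0.7,0,0,0,1,0.63,-0.06,0.8,0,0,0,1,0.63,-0.06,0.8,0,0,0,1])

```text
time_s: 20.7
tool_pos: [451.4, 319.3, 115.7]
ee_rot: [3.106, 0.459, -0.007]
contact_force: [-0.1, -0.0, 0.3]
gripper_width: 0.998
gripper_force: 0.0
```

Emit:
drive_tool(deltas=[0,0,0.2,0,0,0,1,0,0,0.4,0,0,0,1,0,0,0.6,0,0,0,1,0,0,0.7,0,0,0,1,0,0,0.72,0,0,0,1,0,0,0.72,0,0,0,1])

```text
time_s: 21.3
tool_pos: [453.6, 321.2, 46.7]
ee_rot: [-3.107, -0.461, -0.002]
contact_force: [-0.5, 0.2, 0.1]
gripper_width: 0.999
gripper_force: 0.0
```

Emit:
drive_tool(deltas=[0,0,0,0,0,0,0.4,0,0,0,0,0,0,0.1,0,0,0,0,0,0,-0.1,0,0,0,0,0,0,-0.3,0,0,0,0,0,0,-0.5,0,0,0,0,0,0,-0.6,0,0,0,0,0,0,-0.6,0,0,0,0,0,0,-0.6,0,0,0,0,0,0,-0.6], newtons=30)

```text
time_s: 22.2
tool_pos: [456.0, 321.2, 48.9]
ee_rot: [3.107, 0.462, 0.01]
contact_force: [1.0, -4.2, 11.3]
gripper_width: 0.203
gripper_force: 5.6
```

Run:
```python
from h import *
c=snap('wrist','w9');d=snap('scene','s9');s=sense();print(s['time_s'],s['tool_pos'],s['ee_rot'],s['gripper_width'],s['gripper_force'],s['contact_force'])
print(proj(c,(453,319,62)),proj(d,(453,319,62)),proj(d,(456,320,62)))
cv2.imwrite('pics/c9.png',np.hstack([c['pixels'][180:480,200:440].repeat(2,0).repeat(2,1)[:,:400],cv2.resize(d['pixels'][290:380,400:460],(400,600))]))
```

```text
22.3 [455.95865652 321.16036549  48.86909632] [3.10698322 0.46202407 0.00982313] 0.19373250334908929 5.627012550830841 [ 0.27544036 -3.91927294 10.77389999]
[315.98012963 311.54338692] [439.05392912 333.72522841] [438.19725673 334.75896434]
```

View pics/c9.png

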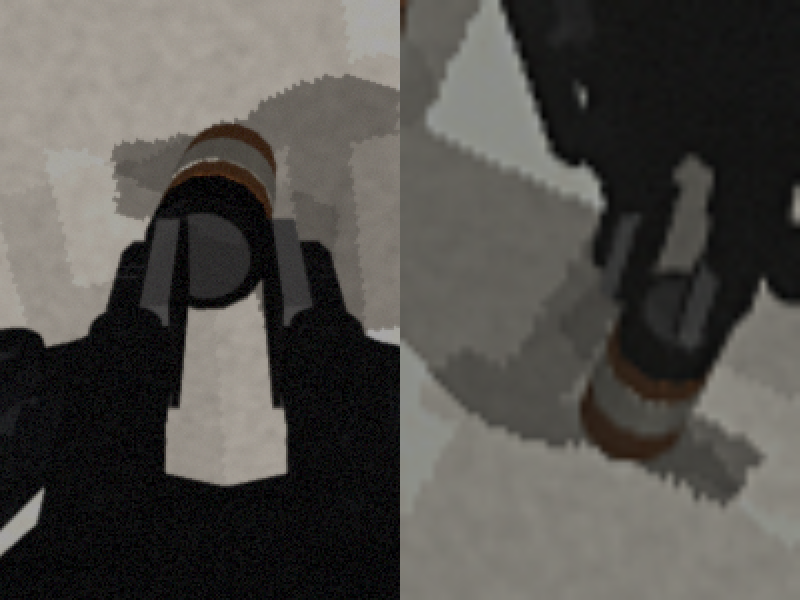

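The wrist crop shows the small jar's lid off to the left, at about (302,310) full-frame against an expected (316,311), with the left pad overlapping it. The fingers are at 0.20, too narrow for a 30 mm jar (expected about 0.32). Before moving, I'll work out where the jar is.

Run:
```python
from h import *
c=camera('wrist');d=camera('scene');s=sense();x,y,z=s['tool_pos'];R=Ro.from_rotvec(s['ee_rot']).as_matrix()
print('upright at 453,319: wrist lid/base',proj(c,(453,319,62)),proj(c,(453,319,0)),'scene',proj(d,(453,319,62)),proj(d,(453,319,0)))
print('wrist (302,310) on 62/50:',onz(c,302,310,62),onz(c,302,310,50), 'scene (440.5,335)',onz(d,440.5,335,62))
for w in (8.5,15):
  for dz in (17,5,-10): print(w,dz,[proj(c,np.array([x,y,z])+R@np.array([0,k*w,dz])).round(0) for k in (-1,1)])
cv2.imwrite('pics/c10.png',np.hstack([np.clip(cv2.resize(c['pixels'][220:360,260:360],(400,560),interpolation=cv2.INTER_CUBIC)*2.2,0,255).astype('uint8'),np.clip(cv2.resize(d['pixels'][310:366,415:455],(400,560),interpolation=cv2.INTER_CUBIC)*1.8,0,255).astype('uint8')]))
```

```text
upright at 453,319: wrist lid/base [315.97992818 311.5385173 ] [315.00604583 261.89358671] scene [439.05392912 333.72522841] [433.31502475 352.51756152]
wrist (302,310) on 62/50: [451.87217961 325.53873176  62.        ] [445.16209962 323.91936316  50.        ] scene (440.5,335) [452.60966915 322.67588221  62.        ]
8.5 17 [array([298., 278.]), array([329., 278.])]
8.5 5 [array([297., 288.]), array([330., 288.])]
8.5 -10 [array([296., 302.]), array([331., 302.])]
15 17 [array([286., 278.]), array([341., 278.])]
15 5 [array([284., 288.]), array([342., 288.])]
15 -10 [array([282., 302.]), array([345., 302.])]
```

View pics/c10.png

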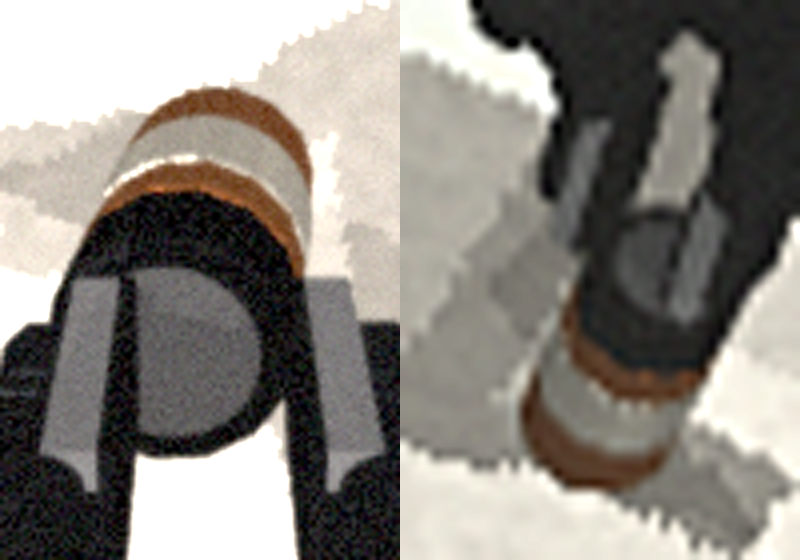

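The lid leans about 7 mm to the left with the base in place. The left pad rests on top of the lid, and the tips sit roughly 15 mm higher than I assumed. To recover, I'll shift the tool right (tool +y) while easing up so the jar stands upright again, then rise, open and look.

Emit:
drive_tool(deltas=[0,0.02,-0.01,0,0,0,-0.6,0,0.04,-0.02,0,0,0,-0.6,0,0.06,-0.03,0,0,0,-0.6,0,0.08,-0.04,0,0,0,-0.6,0,0.08,-0.06,0,0,0,-0.6,0,0.08,-0.1,0,0,0,-0.6,0,0.08,-0.2,0,0,0,-0.6,0,0.08,-0.4,0,0,0,-0.6,0,0.08,-0.6,0,0,0,0,-0.2,0.08,-0.9,0,0,0,1,-0.4,0.08,-1,0,0,0,1,-0.5,0.08,-1,0,0,0,1,-0.5,0.08,-1,0,0,0,1])

```text
time_s: 23.7
tool_pos: [406.1, 298.6, 145.8]
ee_rot: [-3.107, -0.462, 0.0]
contact_force: [-0.1, 0.3, -0.5]
gripper_width: 0.999
gripper_force: 0.0
```

Run:
```python
from h import *
c=snap('wrist','w10');d=snap('scene','s10');s=sense();print(s['time_s'],s['tool_pos'],s['ee_rot'],s['contact_force'],s['gripper_width'])
print(proj(c,(453,319,62)),proj(c,(453,319,0)),proj(d,(453,319,62)),proj(d,(453,319,0)))
g=proj(c,(453,319,62))
try:
    p,M,m=blob(c['pixels'],*g,60,135);ps,Ms,ms=blob(d['pixels'],*proj(d,(453,319,62)),55,115);q,e=tri([ray(c,*p),ray(d,*ps)]);print(p,M,m,ps,Ms,ms,q,e,onz(c,*p,62),onz(d,*ps,62))
except Exception as E: print(E)
cv2.imwrite('pics/c11.png',np.hstack([cv2.resize(c['pixels'],(533,400)),cv2.resize(d['pixels'][300:372,413:461],(266,400))]))
```

```text
23.8 [407.04615498 298.6792381  145.07695607] [ 3.10721222e+00  4.61519182e-01 -9.78081720e-04] [-0.49336315 -0.33825873 -0.7148918 ] 1.000294076353008
[304.69725177 168.68138055] [306.29617515 159.26475558] [439.05392912 333.72522841] [433.31502475 352.51756152]
(304.35968017578125, 168.2506866455078) 31.508695602416992 31.00952911376953 (439.17547607421875, 334.0186767578125) 10.658919334411621 8.128606796264648 [453.08938059 319.38335184  61.62108168] [0.11221442961145704, 0.11221442961144235] [453.21280266 319.30452569  62.        ] [453.25583366 319.64084037  62.        ]
```

View pics/c11.png

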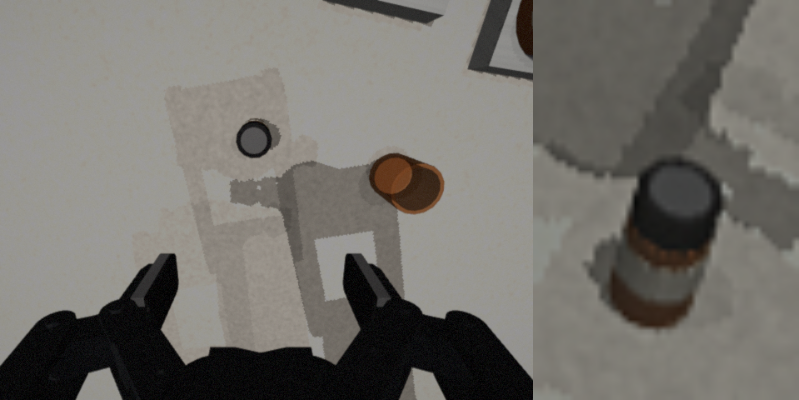

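The small jar is standing upright again at (453.1,319.4), lid z 61.6. Before regripping, I'll measure where the fingertips are relative to the TCP by intersecting their pixel rays with the plane y=±42.5 in the tool frame.

Run:
```python
from h import *
c=camera('wrist');s=sense();R=Ro.from_rotvec(s['ee_rot']).as_matrix();t=np.array(s['tool_pos'])
g=c['pixels'].mean(2)
m=(g<75).astype('uint8');m[:290]=0
for half in (42.5,45):
  for u,v,sg in ((210,305,-1),(414,305,1)):
    o,d=ray(c,u,v);o=R.T@(o-t);d=R.T@d;k=(sg*half-o[1])/d[1];print(half,u,v,(o+k*d).round(1))
print('cam in tool',(R.T@(ray(c,1,1)[0]-t)).round(1))
print(g[298:320:2,190:232:3].astype(int))
# scene: where would tip points be
d=camera('scene')
for dz in (4,-10,-20): print(dz,[proj(d,t+R@np.array([0,k*42.5,dz])).round(0).tolist() for k in(-1,1)])
cv2.imwrite('pics/c12.png',np.clip(cv2.resize(d['pixels'][200:340,400:560],(800,600),interpolation=cv2.INTER_CUBIC)*1.5,0,255).astype('uint8'))
```

```text
42.5 210 305 [ 10.  -42.5 -31.3]
42.5 414 305 [  7.8  42.5 -27.3]
45 210 305 [  5.8 -45.  -23.8]
45 414 305 [  3.5  45.  -19.6]
cam in tool [  81.6   -0.3 -158.2]
[[143 147 143 149 151 149 147 150 145 147 150 146 146 148]
 [149 146 146 147 150 150 148 148 151 151 149 147 149 145]
 [152 150 147 147 148 149 147 149 151 149 147 150 152 147]
 [144  96  97  95  95  84  87 150 149 149 144 147 150 148]
 [ 95  52  51  55  29   2   0 142 146 146 147 149 147 150]
 [ 57  52  56  54  13  10   0 130 147 148 149 147 148 149]
 [ 51  54  54  45  21   3   3  90 148 147 149 148 149 148]
 [ 57  52  54  25  14  12  10  83 148 150 151 145 143 147]
 [ 48  52  50  13   4   9   9  64 148 147 148 144 140 144]
 [ 53  52  30   8  10   0  11  51 145 147 145 145 142 145]
 [ 51  50  18   4   7  12  15  31 145 150 150 144 150 147]]
4 [[479.0, 302.0], [439.0, 279.0]]
-10 [[481.0, 297.0], [440.0, 274.0]]
-20 [[482.0, 293.0], [441.0, 270.0]]
```

View pics/c12.png

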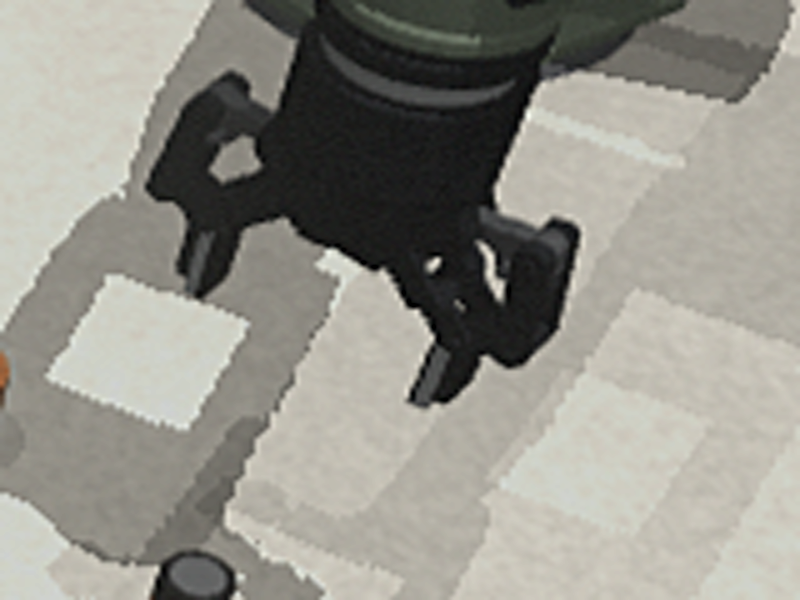

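The scene picture has the open tips at (484,294.5) and (440,269), which matches tips about 20–25 mm behind the TCP, not ahead of it. The wrist rays agree. I'll grip the small jar with the TCP at z≈30, which puts the tips at about 45 when closed.

```bash
python3 -c "
from h import *
print(delta(453.1,319.4,30),sense()['tool_pos'])"
```

```text
[ 0.499 -0.065  1.148] [407.35634408 298.70481342 144.85540005]
```

Emit:
drive_tool(deltas=[0.2,-0.03,0,0,0,0,1,0.4,-0.05,0,0,0,0,1,0.5,-0.065,0.1,0,0,0,1,0.5,-0.065,0.3,0,0,0,1,0.5,-0.065,0.5,0,0,0,1,0.5,-0.065,0.65,0,0,0,1,0.5,-0.065,0.65,0,0,0,1])

```text
time_s: 24.6
tool_pos: [451.1, 318.3, 77.3]
ee_rot: [3.105, 0.461, -0.01]
contact_force: [-0.1, 0.0, 0.0]
gripper_width: 0.997
gripper_force: 0.0
```

Emit:
drive_tool(deltas=[0,0,0.15,0,0,0,1,0,0,0.3,0,0,0,1,0,0,0.42,0,0,0,1,0,0,0.5,0,0,0,1,0,0,0.5,0,0,0,1,0,0,0.5,0,0,0,1])

```text
time_s: 25.2
tool_pos: [453.3, 319.6, 30.6]
ee_rot: [-3.108, -0.461, -0.0]
contact_force: [0.0, -0.7, 0.6]
gripper_width: 0.998
gripper_force: 0.0
```

Emit:
drive_tool(deltas=[0,0,0,0,0,0,0.4,0,0,0,0,0,0,0.1,0,0,0,0,0,0,-0.1,0,0,0,0,0,0,-0.3,0,0,0,0,0,0,-0.4,0,0,0,0,0,0,-0.5,0,0,0,0,0,0,-0.6,0,0,0,0,0,0,-0.6], newtons=30)

```text
time_s: 26.0
tool_pos: [453.6, 319.6, 31.2]
ee_rot: [-3.107, -0.461, -0.001]
contact_force: [0.1, -1.3, 3.6]
gripper_width: 0.337
gripper_force: 29.7
```

Emit:
drive_tool(deltas=[0,0,-0.05,0,0,0,-0.6,0,0,-0.15,0,0,0,-0.6,0,0,-0.3,0,0,0,-0.6,0,0,-0.5,0,0,0,-0.6,0,0,-0.7,0,0,0,-0.6,0,0,-0.85,0,0,0,-0.6,0,0,-0.95,0,0,0,-0.6,0,0,-1,0,0,0,-0.6])

```text
time_s: 26.8
tool_pos: [453.8, 319.9, 132.3]
ee_rot: [-3.107, -0.461, -0.003]
contact_force: [-0.9, -0.1, -0.4]
gripper_width: 0.336
gripper_force: 29.7
```

Emit:
drive_tool(deltas=[0.1,0.07,-0.15,0,0,0,-0.6,0.25,0.19,-0.3,0,0,0,-0.6,0.42,0.32,-0.3,0,0,0,-0.6,0.6,0.45,-0.3,0,0,0,-0.6,0.75,0.56,-0.3,0,0,0,-0.6,0.8,0.6,-0.3,0,0,0,-0.6])

```text
time_s: 27.4
tool_pos: [548.2, 284.4, 159.9]
ee_rot: [3.107, 0.459, -0.001]
contact_force: [-0.6, 0.4, -1.0]
gripper_width: 0.335
gripper_force: 29.7
```

Emit:
drive_tool(deltas=[0.15,0.1,0,0,0,0,-0.6,0.3,0.23,0,0,0,0,-0.6,0.45,0.35,0,0,0,0,-0.6,0.6,0.47,0,0,0,0,-0.6,0.71,0.55,0.1,0,0,0,-0.6,0.76,0.58,0.3,0,0,0,-0.6,0.76,0.58,0.45,0,0,0,-0.6,0.76,0.58,0.55,0,0,0,-0.6,0.76,0.58,0.55,0,0,0,-0.6,0.76,0.58,0.55,0,0,0,-0.6])

```text
time_s: 28.4
tool_pos: [636.1, 252.4, 105.5]
ee_rot: [-3.107, -0.462, 0.001]
contact_force: [0.3, 0.0, -0.1]
gripper_width: 0.335
gripper_force: 29.7
```

Run:
```python
from h import *
c=snap('wrist','w13');d=snap('scene','s13');s=sense();print(s['time_s'],s['tool_pos'],s['contact_force'],s['gripper_width'],delta(636.8,251.8,40))
print(proj(c,(636.8,251.8,28)),[proj(c,(636.8+23*np.cos(t),251.8+23*np.sin(t),28)).round().tolist() for t in np.arange(-1,2.6,.4)])
print(proj(d,(636.8,251.8,28)))
j=proj(c,[*s['tool_pos'][:2],s['tool_pos'][2]+31]);p,M,m=blob(c['pixels'],*j,35,75);print('lid',j,p,M,m,onz(c,*p,s['tool_pos'][2]+31))
cv2.imwrite('pics/c13.png',np.hstack([c['pixels'][150:400,210:420].repeat(2,0).repeat(2,1),cv2.resize(d['pixels'][280:400,300:372],(300,500))]))
```

```text
28.5 [637.25408021 252.50775561 106.91082097] [0.3065822  0.92023031 0.74342205] 0.33264661261526346 [-0.008  0.005  0.669]
[314.20570413 240.98805363] [[345.0, 233.0], [340.0, 222.0], [330.0, 214.0], [317.0, 210.0], [304.0, 211.0], [293.0, 217.0], [285.0, 227.0], [282.0, 239.0], [284.0, 251.0]]
[337.74425654 360.39900882]
lid [313.87667928 326.16194179] (312.432861328125, 327.345703125) 51.06849670410156 44.73228073120117 [636.53705539 252.91609785 137.91082097]
```

View pics/c13.png

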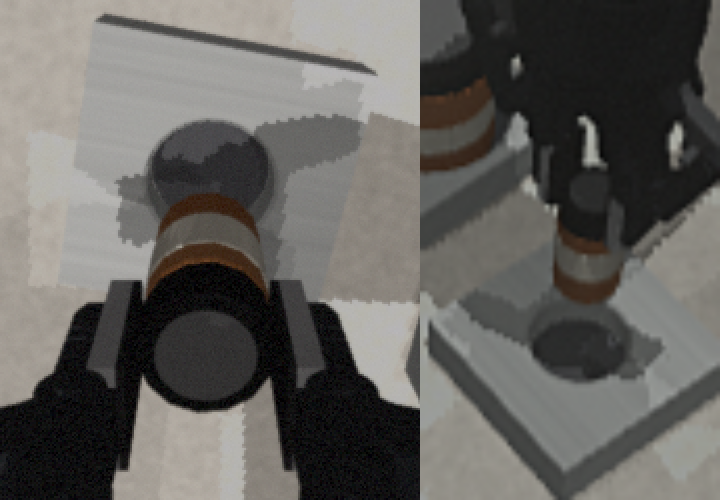

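The rim spans u=283–347 with its top at v=209.5 (predicted 282–346 and 210). The small jar hangs upright over the centre, so I'll descend.

Emit:
drive_tool(deltas=[0,0,0.08,0,0,0,-0.6,0,0,0.2,0,0,0,-0.6,0,0,0.33,0,0,0,-0.6,0,0,0.45,0,0,0,-0.6,0,0,0.54,0,0,0,-0.6,0,0,0.6,0,0,0,-0.6,0,0,0.62,0,0,0,-0.6,0,0,0.63,0,0,0,-0.6,0,0,0.63,0,0,0,-0.6])

```text
time_s: 29.4
tool_pos: [637.2, 252.1, 43.1]
ee_rot: [-3.107, -0.461, -0.001]
contact_force: [-1.2, -0.0, -1.3]
gripper_width: 0.335
gripper_force: 29.7
```

Emit:
drive_tool(deltas=[0,0,0.02,0,0,0,-0.6,0,0,0.02,0,0,0,-0.6])

```text
time_s: 29.6
tool_pos: [636.9, 252.0, 41.0]
ee_rot: [-3.107, -0.461, -0.001]
contact_force: [0.5, 0.5, -1.1]
gripper_width: 0.338
gripper_force: 29.7
```

Emit:
drive_tool(deltas=[0,0,0.01,0,0,0,-0.6,0,0,0.01,0,0,0,-0.6])

```text
time_s: 29.8
tool_pos: [636.7, 252.0, 39.7]
ee_rot: [-3.108, -0.461, 0.0]
contact_force: [-0.8, -0.3, -0.6]
gripper_width: 0.335
gripper_force: 29.7
```

Emit:
drive_tool(deltas=[0,0,0.01,0,0,0,-0.6,0,0,0.01,0,0,0,-0.6])

```text
time_s: 30.0
tool_pos: [637.1, 252.1, 39.3]
ee_rot: [-3.107, -0.461, -0.001]
contact_force: [-0.3, -0.6, 2.2]
gripper_width: 0.336
gripper_force: 29.9
```

Emit:
drive_tool(deltas=[0,0,0.005,0,0,0,-0.3,0,0,0.005,0,0,0,0,0,0,0.005,0,0,0,0.3,0,0,0.005,0,0,0,0.7,0,0,0.005,0,0,0,1,0,0,0.005,0,0,0,1,0,0,0.005,0,0,0,1])

```text
time_s: 30.7
tool_pos: [636.7, 252.0, 38.1]
ee_rot: [-3.108, -0.461, 0.0]
contact_force: [-0.7, -0.6, 0.6]
gripper_width: 1.002
gripper_force: 0.0
```

Emit:
drive_tool(deltas=[0,0,-0.1,0,0,0,1,0,0,-0.3,0,0,0,1,0,0,-0.5,0,0,0,1,0,0,-0.7,0,0,0,1,0,0,-0.9,0,0,0,1,0,0,-1,0,0,0,1])

```text
time_s: 31.3
tool_pos: [638.3, 252.4, 141.7]
ee_rot: [-3.107, -0.461, -0.008]
contact_force: [-0.0, 0.2, 0.6]
gripper_width: 0.998
gripper_force: 0.0
```

Emit:
drive_tool(deltas=[-0.2,0,-0.3,0,0,0,1,-0.5,0,-0.6,0,0,0,1,-0.8,0,-0.9,0,0,0,1,-0.9,0,-1,0,0,0,1,-0.9,0,-1,0,0,0,1])

```text
time_s: 31.8
tool_pos: [551.2, 226.1, 240.8]
ee_rot: [-3.107, -0.461, -0.008]
contact_force: [-0.6, 0.3, -0.2]
gripper_width: 0.995
gripper_force: 0.0
```

Run:
```python
from h import *
c=snap('wrist','w14');d=snap('scene','s14');t=snap('top','t14');s=sense();print(s['time_s'],s['tool_pos'],s['gripper_width'])
for n,p in (('L',(627,101,90)),('M',(444.5,-184,80)),('S',(637,252,70))): print(n,'scene',proj(d,p).round(1),'top',proj(t,p).round(1))
cv2.imwrite('pics/c14.png',np.clip(np.hstack([d['pixels'][120:420,150:470],t['pixels'][130:430,90:530]])*1.3,0,255).astype('uint8'))
```

```text
31.95 [550.54965856 225.73753808 236.35968089] 1.004468759173954
L scene [301.4 284.8] top [253.5 181.1]
M scene [306.  183.1] top [418.5 293.8]
S scene [338.9 347.6] top [166.8 174.9]
```

View pics/c14.png

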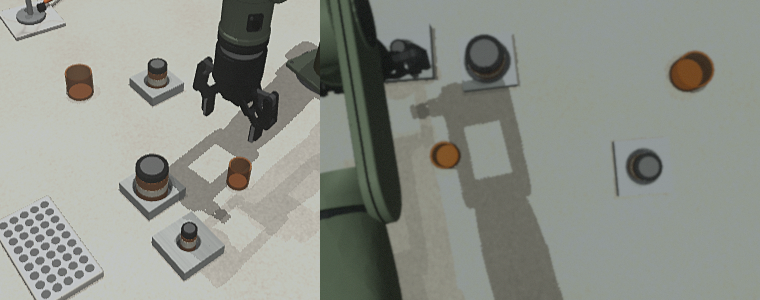

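All three jars stand upright in their wells. In the scene crop their lids are at (152,165), (157,65) and (189,228), which match the predictions, and the empties are where they were. The arm is clear, so I'm handing in.

```bash
python3 -c "
from rig import job_done
print(job_done())"
```

```text
the job is handed in; nothing more can be done
None
```

All three jars stand upright in their matching wells, placed largest to smallest and handed in at about 32 s with the empties unmoved; the first try at gripping the small jar pressed on its lid with about 11 N and tilted it, and I stood it back up before regripping.

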